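# Lock a jet nozzle into the bench air fitting

## Robot

A 6-joint arm with a two-finger parallel gripper is mounted at the origin on a cart in front of the work surface, level with it; the furniture and walls round the work are solid. World frame = base frame: x ahead of the robot, y to its left, z up, the work surface at z = 0. Lengths are in m, angles in degrees, forces in N, time in s.
With the tool pointing down it reaches from about 0.325 to 0.925 m from the base axis. Payload 3.1 kg.
Tool frame: the origin (TCP) lies at the very end of the fingers, on their centre line; the grasp point (between the pads) lies 19 mm behind it (grip_depth is the distance from the TCP to the grasp point, in m); z points along the fingers, x is the direction in which the jaws open and shut, and the axes are right-handed (so a half turn about z gives the same grasp; the last joint's range is limited). The gripper opens to 85 mm and grips with 20 to 120 N. Pads are 22 mm wide; open, the fingers measure 114 mm over their backs; the gripper's body (76 mm by 85 mm) begins 54 mm behind the grasp point. The pads swing forward as they close: fully open they stand 13 mm farther back than shut.
Start: joints at [-75.814, 12.427, 92.441, -0, 75.132, -6.429], TCP at [0.22, -0.585, 0.231] pointing down, gripper open.
Joint ranges: [-157.48, 157.48], [-44.54, 120.13], [17.64, 146.25], [-64.5, 244.5], [7.68, 150.69], [-147.95, 147.95]. Speed limits (degrees/s): [159.86, 159.86, 180, 180, 180, 180].

## Interface

Orientations are given as a 3x3 rotation matrix whose columns are the frame's x, y, z axes.
In Python, from bench import sense, camera, job_done, look_for, regions_of, place_of, grip_depth gives the robot as it stands.
- The arm moves only by the tool play_rows, never from a script. Its argument "moves" is a list of rows, each an object with "slide": the shift along the tool's x, y, z in mm, a list of three; "dr": the turn, a rotation vector about the tool's x, y, z in degrees, a list of three; "gripper": the finger opening in mm, from 0 to 85.4. In form: [{"slide": [x, y, z], "dr": [ax, ay, az], "gripper": gripper}, ...]. A call has 1 to 12 rows; each row is the pose to reach, as a shift and turn from the pose measured when the call began, along the tool's axes at that moment; what a row does not reach only later rows make up. A row lasts 1/12 s, in which the tool goes at most 41.7 mm and 7.16 degrees, less where a joint would pass 70% of its speed; a pose out of reach is approached as far as the arm can. A call with a gripper value outside its range is refused whole. The fingers move at their own pace and stop on an object; "squeeze" is the grip in N (left out, the last holds). Time passes only in rows, so rows that repeat a pose let the fingers close. It gives the time, the measured TCP pose, the force and the opening at its end, in the units of the state.
- sense(): the state, without advancing time (a new reading comes with each control period).
- camera(name): name is "side" or "top"; returns a dict with "pixels" (420x560x3 uint8, red, green, blue), "fov_y" (degrees; the focal length in pixels is half the picture's height over the tangent of half this angle, whatever the lens; pixels are square), "cx", "cy" (the principal point, pixels), "k1" (the pictures are not rectified: a ray, as slopes to the right and down, at radius r is drawn at 1 + k1 r^2 times it, then the intrinsics apply), "extrinsics" (4x4, takes a point from camera to world coordinates). Camera axes: x right, y down, z forward; pixel columns grow to the right and rows downward; lengths in m; the calibration is good to about 2 mm. A picture is of the moment at which its call begins. There is no depth.
- job_done(): hands the job in, once; it reports no verdict.
Trained networks look in a picture, given as the dict that the camera call returned (one of the last four; its "shot" number tells which), for a name from the list of things; names that differ only in an ending like _2 or _b are one class to them, and where a whole thing is asked for, a point or a joint stands for the part that bears it (a point fixed in the world has none). Each returns a list of dicts, best first, with "score" (0 to 1); they miss things now and then, are a little off and sometimes report something else, mostly with a low value. They report only what shows in the picture. A call takes as long as a camera call. They do not tell look-alikes from the thing itself.
- look_for(name, picture): "at" ([x, y, z] in m, in the coordinates of the camera as it stood for that picture, good to about 4 mm: the middle of the surface that is visible of it).
- regions_of(name, picture): "region" (420x560 bool, what is visible of it).
- place_of(name, picture): "at" ([x, y, z] in m, in the coordinates of the camera as it stood for that picture, good to about 4 mm: a listed point, or the origin of a listed thing).
The state is a dict: "clock": time; "joints": joint angles; "qvel": joint speeds; "joint_efforts": joint torques, N m; "tool_pos": TCP position; "tcp_rot": TCP orientation; "wrist_force": force on the tool from outside, world axes, zero at the start; "torque": the same for the moment, N m; "opening": finger opening in m.
Only numpy, scipy, OpenCV 4.12 (cv2) and the standard library are available. Lean on these libraries where they do the work, as an engineer would, in place of code of your own. Each camera call takes 0.05 s, during which the arm holds its last target. There are 200 camera calls.

## Task

Fit the blue air-jet nozzle to the bench air manifold: lift it out of its rack, push it straight down into the manifold's push-in fitting until you feel it come home and lock, without forcing it hard against the stop. Then prove the lock by tugging the nozzle gently upwards until the fitting's blue collar is visibly drawn well up, hold that for a moment, let go, and leave the nozzle standing locked in the fitting. Leave the red nozzle in the rack and the other things where they are.

Things in the scene. Friction and masses are not known exactly. Their poses are not given: they have to be found in the camera images.
- nozzle_blue_grip (a point): Middle of the blue grip (18 mm across, 36 mm long) on the axis of the blue nozzle: a loose, round, rigid part 96 mm long, 60 g, upright in the rack, its steel plug down; any gripper yaw does. Own z runs up. The plug's tip is 64 mm below this point, the top of the brass jet 32 mm above. From the tip up: cone 7 to 14 mm wide (6 mm), head 14 mm (4 mm), groove 8 mm (11 mm), shank 14 mm (25 mm), grip.
- nozzle_red_grip (a point): Same point of the red nozzle, which has the same size and stands upright in the other hole of the rack. It stays there.
- rack: Grey fixed rack: block 44 x 140 mm, 46 mm high, on a foot 60 x 150 mm; origin under its centre, long side along own y. Two square holes, 15.2 mm wide and 40 mm deep, at y = -35 and +35 mm; the nozzles stand on the hole floors: mid-grip 70 mm above the bench, underside of the grip 6 mm above the rack. Either nozzle may be in either hole; rack and manifold may change sides of the bench.
- manifold: Aluminium air manifold, fixed: block 64 x 100 mm, 56 mm high, on a steel foot 64 x 136 mm, origin under its centre, z up, long side along own y. A gauge of 34 mm diameter reaches 50 mm out on its -x side; a low brass blanking plug sits on top at y = +37 mm. The open push-in fitting is in the middle: brass sleeve 32 mm across, blue collar ring 27 mm across on top, bore 15.5 mm.
- port (a point): Point on the fitting's upright axis, level with the block's top face (z = 56 mm). The collar's top, when down, is L = 7 to 35 mm above it: differs each time, is not measured, so feel for the depth. The plug's tip meets sprung claws at about L - 15 mm (3 to 7 N), a sprung seat at L - 25 (2 N/mm), snaps in at L - 29 (push 9 to 13 N, then 3 N less), hits a hard stop at L - 32 (14 to 16 N).
- collar (a joint): Height (m) of the blue collar above its lowest place, 0 to 0.006, sprung down 1.5 N/mm. 0 while the nozzle is pushed. Nozzle locked and let go: the seat's spring holds it at about 0.002. Pulling the locked nozzle up draws it along: 0.004 at 5 N, 0.006 (end stop) at about 10 N. A nozzle that is not locked is pushed back by the seat and slides out.
- screwdriver_red_mid (a point): Red-handled screwdriver 157 mm long lying on the bench, loose bystander; this point is its middle.
There are look-alikes about, which are no part of the job. What is shaped like the part that bears nozzle_blue_grip but green or orange is not meant.

How it is judged (in metres and radians):
On the way:
1. the locked nozzle is tugged up: it draws the collar up by more than 3.4 mm (value of joint collar above 0.0034 m and horizontal distance between nozzle_blue_grip and port below 0.005 m and z of nozzle_blue_grip in the frame of port below 0.08 m and contact force between the fingers and nozzle_blue above 1 N), for 0.2 s.
At the end, for the whole second after the job is handed in: The blue nozzle stands locked in the fitting, let go: within 6 mm of its axis, grip middle less than 78 mm above the block's top, tilt below 0.12 rad, the collar held 1.0 to 3.4 mm up by the seat's spring. The red nozzle is within 15 mm of its start (value of joint collar between 0.001 and 0.0034 m and horizontal distance between nozzle_blue_grip and port below 0.006 m and z of nozzle_blue_grip in the frame of port below 0.078 m and angle between nozzle_blue_grip's own z axis and vertical below 0.12 rad and distance of nozzle_red_grip from where it was at the start of the episode below 0.015 m); the robot touches nothing.
It fails at once if the manifold or its fitting is loaded with more than 30 N (nozzle forced or rammed against the stop) (contact force between manifold and anything else above 30 N).
It fails at once if the red nozzle is moved by more than 30 mm (distance of nozzle_red_grip from where it was at the start of the episode above 0.03 m).
It fails at once if the red screwdriver is moved by more than 30 mm (distance of screwdriver_red_mid from where it was at the start of the episode above 0.03 m).
It also fails if it takes over 48 s, if anything falls off the work surface, if the arm or the gripper's body presses on something with over 40 N, if the wrist force passes 120 N, or if a joint passes its speed limit or range.

## Working session

There is one attempt and no reset: what is moved stays moved. The work goes in short steps, Python scripts to look and compute and a tool call to move; the robot and the scene stay as the last step left them, time stands still between calls to the robot, and variables do not carry over. Pictures are saved under pics/ and viewed, about 8 in all and at most 12, crops included, and the job is handed in when it is done.

Besides the shell and the picture viewer there is one more tool, called after "Emit:" as name(argument=value, ...) on one line, values as JSON. play_rows: Moves the arm, as the interface text tells. Its arguments: {"type":"object","properties":{"moves":{"type":"array","items":{"type":"object","properties":{"slide":{"type":"array","items":{"type":"number"}},"dr":{"type":"array","items":{"type":"number"}},"gripper":{"type":"number"}}}},"squeeze":{"type":"number"}},"required":["moves"]}

```bash
mkdir -p pics; cat > h.py <<'E'
import numpy as np, cv2
from bench import *
def KD(p):
    h,w=p["pixels"].shape[:2]; f=h/2/np.tan(np.radians(p["fov_y"])/2)
    return np.array([[f,0,p["cx"]],[0,f,p["cy"]],[0,0,1.]]),np.array([p["k1"],0,0,0,0.])
def w(p,at): E=np.array(p["extrinsics"]); return E[:3,:3]@np.array(at)+E[:3,3]
def px(p,P):
    K,D=KD(p);E=np.array(p["extrinsics"]);c=E[:3,:3].T@(np.array(P,float)-E[:3,3])
    return cv2.projectPoints(c.reshape(1,3),np.zeros(3),np.zeros(3),K,D)[0].ravel()
def ray(p,uv):
    K,D=KD(p);E=np.array(p["extrinsics"])
    n=cv2.undistortPoints(np.array(uv,float).reshape(1,1,2),K,D).ravel()
    return E[:3,3],E[:3,:3]@np.array([n[0],n[1],1])
def atz(p,uv,z): o,d=ray(p,uv); return o+d*(z-o[2])/d[2]
def save(p,n): cv2.imwrite("pics/"+n,p["pixels"][:,:,::-1])
E
cat > a.py <<'E'
from h import *
np.set_printoptions(precision=4,suppress=True)
s=sense();print(s["clock"],s["tool_pos"],s["wrist_force"],s["opening"],grip_depth);print(np.array(s["tcp_rot"]))
im=[]
for c in("top","side"):
    p=camera(c);im.append(p["pixels"]);np.save(c+".npy",p,allow_pickle=True)
    print(c,"cam",np.array(p["extrinsics"])[:3,3],p["fov_y"])
    for n in("nozzle_blue_grip","nozzle_red_grip","rack","manifold","port","screwdriver_red_mid"):
        for r in place_of(n,p)[:3]: P=w(p,r["at"]);print(n,round(r["score"],2),P,px(p,P).round())
    save(p,c+"0.png")
E
python3 a.py
```

```text
0.0 [ 0.2199 -0.5842  0.2299] [-0.5502 -0.0079 -0.3417] 0.08529246142794811 0.0187
[[ 0.3521 -0.936  -0.0006]
 [-0.936  -0.3521  0.0024]
 [-0.0024 -0.0003 -1.    ]]
top cam [0.427  0.082  1.1842] 43.350878098992034
nozzle_blue_grip 0.62 [0.5491 0.2479 0.0645] [198. 175.]
nozzle_blue_grip 0.47 [0.495  0.2287 0.0611] [207. 200.]
nozzle_blue_grip 0.4 [0.5043 0.1405 0.0678] [248. 195.]
nozzle_red_grip 0.47 [0.4904 0.0794 0.0666] [277. 201.]
rack 0.64 [ 0.4986  0.1121 -0.0012] [263. 199.]
manifold 0.75 [ 0.4414 -0.1414  0.0037] [376. 222.]
port 0.75 [ 0.4391 -0.1359  0.0547] [378. 223.]
screwdriver_red_mid 0.66 [0.5284 0.363  0.0059] [151. 188.]
side cam [0.4183 0.7099 0.6227] 55.74084549229236
nozzle_blue_grip 0.65 [0.5104 0.148  0.0683] [260. 229.]
nozzle_blue_grip 0.65 [0.5543 0.2494 0.0607] [228. 268.]
nozzle_red_grip 0.59 [0.4908 0.084  0.0686] [274. 209.]
rack 0.85 [0.5023 0.1148 0.0013] [266. 241.]
manifold 0.6 [ 0.4405 -0.1321  0.0007] [303. 176.]
port 0.6 [ 0.4449 -0.1362  0.0568] [302. 157.]
screwdriver_red_mid 0.58 [ 0.4412 -0.1314 -0.0011] [302. 176.]
screwdriver_red_mid 0.55 [0.5276 0.3717 0.0119] [231. 343.]
```

View pics/top0.png

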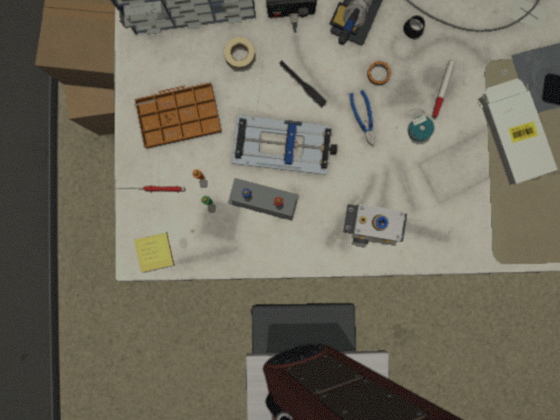

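View pics/side0.png

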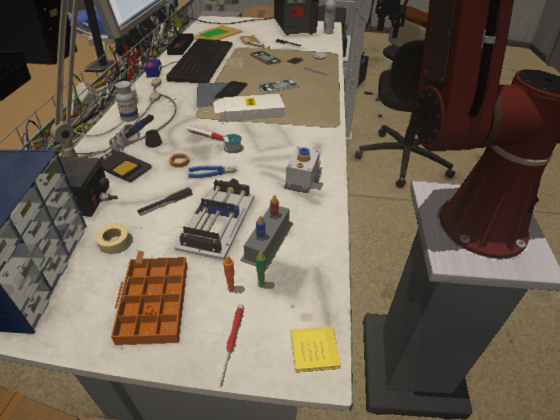

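```bash
python3 - <<'E'
from h import *
t=np.load("top.npy",allow_pickle=True).item()["pixels"];s=np.load("side.npy",allow_pickle=True).item()["pixels"]
a=cv2.resize(t[150:240,180:300],(480,360),interpolation=2);c=cv2.resize(t[180:260,330:430],(450,360),interpolation=2)[:,:320]
b=cv2.resize(s[190:280,210:330],(400,300)) if 0 else cv2.resize(s[130:300,200:360],(320,340))
cv2.imwrite("pics/crop.png",np.hstack([a,c])[:,:,::-1])
b=cv2.resize(s[120:290,200:360],(560,595),interpolation=2);cv2.imwrite("pics/crops.png",b[:,:,::-1])
E
```

```text
(no output)
```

View pics/crop.png

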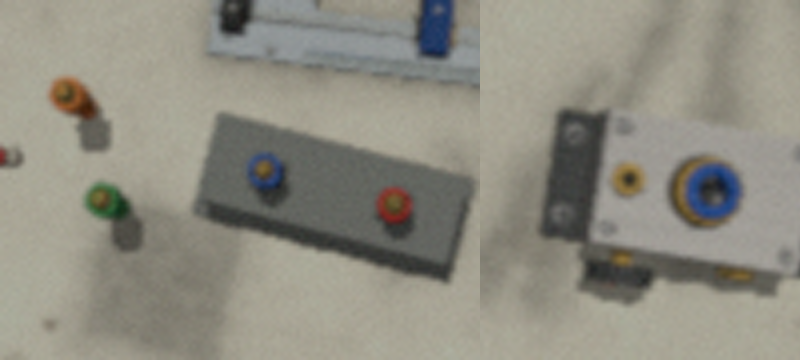

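View pics/crops.png

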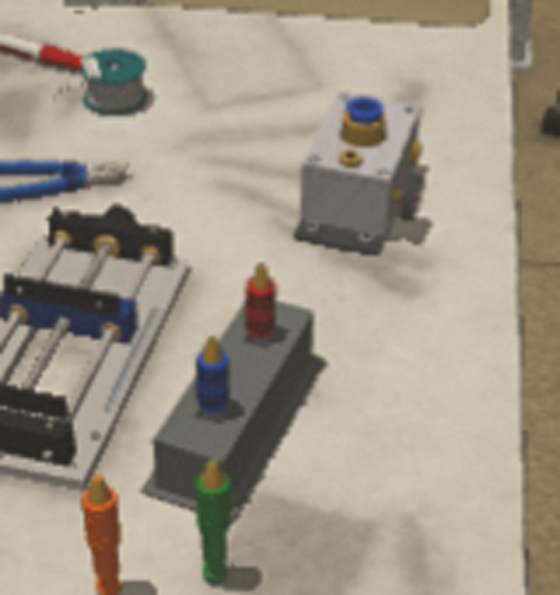

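The only blue candidate of the right shape is the nozzle at top (247,193), in the rack. The red nozzle is at (278,201). The free-standing look-alikes are orange at (197,173) and green at (206,200). The fitting is at (380,222). Next I refine the positions by colour.

```bash
cat > b.py <<'E'
from h import *
from scipy.optimize import least_squares
np.set_printoptions(precision=4,suppress=True)
def mask(p,c,r,col):
    I=cv2.resize(p["pixels"],None,fx=4,fy=4,interpolation=cv2.INTER_CUBIC);h=cv2.cvtColor(I,cv2.COLOR_RGB2HSV)
    lo,hi={"b":((100,110,40),(130,255,255)),"r":((170,130,40),(180,255,255))}[col]
    m=cv2.inRange(h,lo,hi)
    if col=="r": m|=cv2.inRange(h,(0,130,40),(6,255,255))
    k=np.zeros_like(m);cv2.circle(k,(int(c[0]*4),int(c[1]*4)),int(r*4),255,-1);m&=k
    pts=cv2.findNonZero(m).reshape(-1,2).astype(np.float32)
    H=cv2.convexHull(pts);M=cv2.moments(H)
    return (np.array([M["m10"],M["m01"]])/M["m00"]+.5)/4-.5, M["m00"]/16
def model(p,x,y,z0,z1,r):
    a=np.linspace(0,2*np.pi,24,endpoint=False)
    P=np.array([px(p,[x+r*np.cos(t),y+r*np.sin(t),z]) for z in(z0,z1) for t in a],np.float32)
    M=cv2.moments(cv2.convexHull(P));return np.array([M["m10"],M["m01"]])/M["m00"],M["m00"]
if __name__=="__main__":
    t=np.load("top.npy",allow_pickle=True).item();s=np.load("side.npy",allow_pickle=True).item()
    for n,ct,cs,col in(("blue",(247,194),(261,229),"b"),("red",(278,201),(274,207),"r")):
        o=[mask(t,ct,10,col),mask(s,cs,13,col)];print(n,o)
        for use in((0,),(1,),(0,1)):
            r=least_squares(lambda q:np.concatenate([model(p,q[0],q[1],.052,.088,.009)[0]-o[i][0] for i,p in enumerate((t,s)) if i in use]),(.5,.13));print(use,r.x,r.fun,model(t,*r.x,.052,.088,.009)[1])
    o=[mask(t,(380,222),12,"b"),mask(s,(304,151),10,"b")];print("collar",o)
    r=least_squares(lambda q:np.concatenate([model(p,q[0],q[1],q[2]-.004,q[2],.0135)[0]-o[i][0] for i,p in enumerate((t,s))]),(.44,-.137,.07));print(r.x,r.fun,model(t,r.x[0],r.x[1],r.x[2]-.004,r.x[2],.0135),model(s,r.x[0],r.x[1],r.x[2]-.004,r.x[2],.0135))
E
python3 b.py
```

```text
blue [(array([246.0878, 192.6147]), 52.78125), (array([260.0869, 228.0119]), 103.9375)]
(0,) [0.5086 0.145 ] [-0.  0.] 69.52243623230606
(1,) [0.5103 0.1477] [-0. -0.] 69.88290707254782
(0, 1) [0.5092 0.1459] [-0.4179 -0.2377  0.698  -0.6026] 69.63665309106
red [(array([278.0827, 201.0386]), 52.96875), (array([273.7832, 207.1359]), 98.46875)]
(0,) [0.4893 0.0779] [0. 0.] 64.56610032357275
(1,) [0.4909 0.0813] [-0.  0.] 64.69761739601381
(0, 1) [0.4899 0.079 ] [-0.5306 -0.2708  0.6103 -0.6817] 64.6178641426377
collar [(array([381.3539, 222.114 ]), 98.53125), (array([303.6424, 150.8061]), 46.34375)]
[ 0.4412 -0.1382  0.0764] [-0.0368 -0.4059  0.3625  0.0178] (array([381.3171, 221.7082]), 132.29541675723158) (array([304.0049, 150.8239]), 63.0568271568045)
```

Emit:
play_rows(moves=[{"slide": [-7,-6,1],"dr": [0,0,0],"gripper": 40},{"slide": [-22,-20,2],"dr": [0,0,0],"gripper": 40},{"slide": [-44,-40,5],"dr": [0,0,0],"gripper": 40},{"slide": [-70,-63,8],"dr": [0,0,0],"gripper": 40},{"slide": [-97,-88,12],"dr": [0,0,0],"gripper": 40},{"slide": [-124,-113,15],"dr": [0,0,0],"gripper": 40},{"slide": [-151,-138,18],"dr": [0,0,0],"gripper": 40},{"slide": [-178,-163,22],"dr": [0,0,0],"gripper": 40},{"slide": [-205,-188,26],"dr": [0,0,0],"gripper": 40},{"slide": [-232,-212,30],"dr": [0,0,0],"gripper": 40},{"slide": [-259,-237,34],"dr": [0,0,0],"gripper": 40},{"slide": [-286,-261,38],"dr": [0,0,0],"gripper": 40}])

```text
clock: 1.7
tool_pos: [0.3638, -0.2232, 0.1933]
tcp_rot: [[0.352, -0.936, 0.001], [-0.936, -0.352, -0.0], [0.001, -0.001, -1.0]]
wrist_force: [0.3, -1.2, 0.7]
opening: 0.0402
```

Emit:
play_rows(moves=[{"slide": [-28,-25,4],"dr": [0,0,0],"gripper": 40},{"slide": [-56,-50,8],"dr": [0,0,0],"gripper": 40},{"slide": [-84,-76,12],"dr": [0,0,0],"gripper": 40},{"slide": [-112,-101,16],"dr": [0,0,0],"gripper": 40},{"slide": [-140,-126,20],"dr": [0,0,0],"gripper": 40},{"slide": [-168,-152,24],"dr": [0,0,0],"gripper": 40},{"slide": [-196,-177,29],"dr": [0,0,0],"gripper": 40},{"slide": [-224,-202,33],"dr": [0,0,0],"gripper": 40},{"slide": [-252,-228,37],"dr": [0,0,0],"gripper": 40},{"slide": [-276,-249,41],"dr": [0,0,0],"gripper": 40},{"slide": [-290,-262,43],"dr": [0,0,0],"gripper": 40},{"slide": [-295,-266,43],"dr": [0,0,0],"gripper": 40}])

```text
clock: 2.7
tool_pos: [0.509, 0.1496, 0.1499]
tcp_rot: [[0.355, -0.935, 0.001], [-0.935, -0.355, 0.001], [-0.0, -0.001, -1.0]]
wrist_force: [-1.1, -0.4, 0.3]
opening: 0.0399
```

```bash
cat > c.py <<'E'
import sys
from h import *
s=sense();T=np.array(s["tool_pos"]);print(s["clock"],T.round(4),np.array(s["wrist_force"]).round(2),s["opening"])
o=[]
for c,box in(("top",60),("side",60)):
    p=camera(c);np.save(c+"1.npy",p,allow_pickle=True);u=px(p,T).round().astype(int);print(c,u)
    I=p["pixels"].copy();x0=max(0,u[0]-box);y0=max(0,u[1]-box);k=cv2.resize(I[y0:y0+120,x0:x0+120],(396,396),interpolation=2)
    q=(px(p,T)-[x0,y0]+.5)*3.3-.5;cv2.circle(k,tuple(int(v) for v in q),2,(255,0,255),-1);o.append(k);print(x0,y0)
cv2.imwrite("pics/"+sys.argv[1],np.hstack(o)[:,:,::-1])
E
python3 c.py hov.png
```

```text
2.7 [0.509  0.1496 0.1499] [-1.13 -0.44  0.32] 0.0398922414633227
top [241 190]
181 130
side [260 198]
200 138
```

View pics/hov.png

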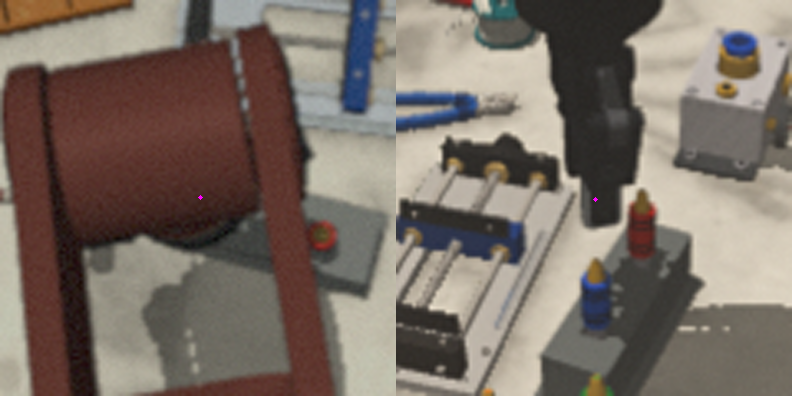

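Emit:
play_rows(moves=[{"slide": [1.5,0.6,6],"dr": [0,0,0],"gripper": 40},{"slide": [3,1.2,16],"dr": [0,0,0],"gripper": 40},{"slide": [3,1.2,28],"dr": [0,0,0],"gripper": 40},{"slide": [3,1.2,41],"dr": [0,0,0],"gripper": 40},{"slide": [3,1.2,54],"dr": [0,0,0],"gripper": 40},{"slide": [3,1.2,67],"dr": [0,0,0],"gripper": 40},{"slide": [3,1.2,78],"dr": [0,0,0],"gripper": 40},{"slide": [3,1.2,86],"dr": [0,0,0],"gripper": 40},{"slide": [3,1.2,91],"dr": [0,0,0],"gripper": 40},{"slide": [3,1.2,93],"dr": [0,0,0],"gripper": 40},{"slide": [3,1.2,93],"dr": [0,0,0],"gripper": 40}])

```text
clock: 3.72
tool_pos: [0.5084, 0.144, 0.0567]
tcp_rot: [[0.354, -0.935, -0.001], [-0.935, -0.354, -0.001], [0.0, 0.001, -1.0]]
wrist_force: [0.5, 1.2, -0.0]
opening: 0.0399
```

```bash
python3 c.py low.png
```

```text
3.7167 [0.5084 0.144  0.0567] [ 0.48  1.21 -0.03] 0.03985504198500107
top [247 193]
187 133
side [261 232]
201 172
```

View pics/low.png

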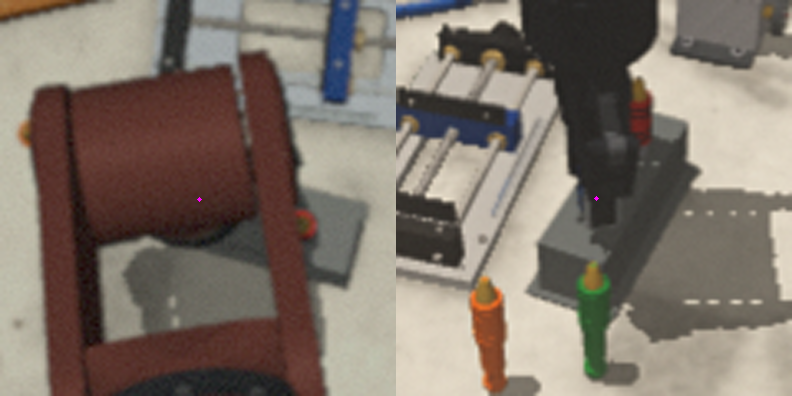

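Emit:
play_rows(moves=[{"slide": [-1.7,-1.2,0],"dr": [0,0,0],"gripper": 40},{"slide": [-1.7,-1.2,0],"dr": [0,0,0],"gripper": 30},{"slide": [-1.7,-1.2,0],"dr": [0,0,0],"gripper": 20},{"slide": [-1.7,-1.2,0],"dr": [0,0,0],"gripper": 14},{"slide": [-1.7,-1.2,0],"dr": [0,0,0],"gripper": 10},{"slide": [-1.7,-1.2,0],"dr": [0,0,0],"gripper": 10},{"slide": [-1.7,-1.2,0],"dr": [0,0,0],"gripper": 10},{"slide": [-1.7,-1.2,0],"dr": [0,0,0],"gripper": 10}], squeeze=50)

```text
clock: 4.48
tool_pos: [0.5103, 0.1466, 0.0584]
tcp_rot: [[0.354, -0.935, 0.003], [-0.935, -0.354, 0.0], [0.001, -0.002, -1.0]]
wrist_force: [-0.4, 1.6, 5.7]
opening: 0.0164
```

Emit:
play_rows(moves=[{"slide": [0,0,-3],"dr": [0,0,0],"gripper": 10},{"slide": [0,0,-8],"dr": [0,0,0],"gripper": 10},{"slide": [0,0,-15],"dr": [0,0,0],"gripper": 10},{"slide": [0,0,-24],"dr": [0,0,0],"gripper": 10},{"slide": [0,0,-34],"dr": [0,0,0],"gripper": 10},{"slide": [0,0,-46],"dr": [0,0,0],"gripper": 10},{"slide": [0,0,-58],"dr": [0,0,0],"gripper": 10},{"slide": [0,0,-70],"dr": [0,0,0],"gripper": 10},{"slide": [0,0,-82],"dr": [0,0,0],"gripper": 10},{"slide": [0,0,-94],"dr": [0,0,0],"gripper": 10},{"slide": [0,0,-100],"dr": [0,0,0],"gripper": 10},{"slide": [0,0,-102],"dr": [0,0,0],"gripper": 10}])

```text
clock: 5.48
tool_pos: [0.5113, 0.1467, 0.1626]
tcp_rot: [[0.354, -0.935, 0.006], [-0.935, -0.354, 0.001], [0.001, -0.006, -1.0]]
wrist_force: [0.1, -0.0, -0.9]
opening: 0.0171
```

Emit:
play_rows(moves=[{"slide": [0,0,-12],"dr": [0,0,0],"gripper": 10},{"slide": [6,4,-26],"dr": [0,0,0],"gripper": 10},{"slide": [20,14,-35],"dr": [0,0,0],"gripper": 10},{"slide": [44,30,-38],"dr": [0,0,0],"gripper": 10},{"slide": [72,49,-38],"dr": [0,0,0],"gripper": 10},{"slide": [101,69,-38],"dr": [0,0,0],"gripper": 10},{"slide": [130,89,-38],"dr": [0,0,0],"gripper": 10},{"slide": [159,109,-38],"dr": [0,0,0],"gripper": 10},{"slide": [188,129,-35],"dr": [0,0,0],"gripper": 10},{"slide": [214,147,-28],"dr": [0,0,0],"gripper": 10},{"slide": [233,160,-18],"dr": [0,0,0],"gripper": 10},{"slide": [241,165,-8],"dr": [0,0,0],"gripper": 10}])

```text
clock: 6.48
tool_pos: [0.4417, -0.1399, 0.1703]
tcp_rot: [[0.351, -0.936, 0.006], [-0.936, -0.351, -0.001], [0.003, -0.006, -1.0]]
wrist_force: [0.1, 0.4, -0.6]
opening: 0.0167
```

Emit:
play_rows(moves=[{"slide": [0,0,4],"dr": [0,0,0],"gripper": 10},{"slide": [0,0,7],"dr": [0,0,0],"gripper": 10},{"slide": [0,0,8],"dr": [0,0,0],"gripper": 10},{"slide": [0,0,8],"dr": [0,0,0],"gripper": 10}])

```text
clock: 6.82
tool_pos: [0.4419, -0.1387, 0.1621]
tcp_rot: [[0.353, -0.936, 0.006], [-0.936, -0.353, -0.0], [0.002, -0.006, -1.0]]
wrist_force: [0.3, 0.1, -1.1]
opening: 0.0164
```

```bash
python3 c.py port.png
```

```text
6.8167 [ 0.4419 -0.1387  0.1621] [ 0.26  0.09 -1.11] 0.016395674256206114
top [390 221]
330 161
side [306 120]
246 60
```

View pics/port.png

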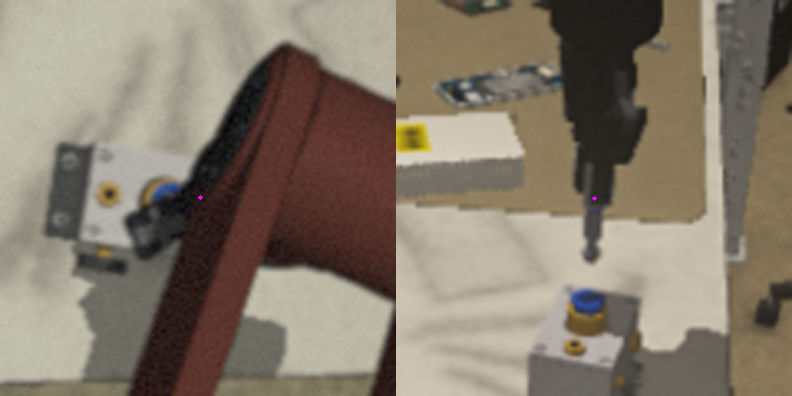

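```bash
python3 - <<'E'
from h import *
p=np.load("side1.npy",allow_pickle=True).item()
T=np.array([.4419,-.1387])
for z in(.150,.135,.125,.115,.110): print(z,px(p,[*T,z]))
I=p["pixels"][60:180,246:366]
crop=cv2.resize(I[35:100,35:85],None,fx=9,fy=9,interpolation=2);cv2.imwrite("pics/z.png",crop[:,:,::-1])
from b import mask,model
print(mask(p,(304,151),10,"b"))
for z in(.068,.073,.078,.083): print(z,model(p,.4419,-.1387,z-.004,z,.0135)[0])
# dark/bright shank columns
g=cv2.cvtColor(p["pixels"],cv2.COLOR_RGB2GRAY)
for r in range(124,143): print(r,g[r,296:316])
E
```

```text
0.15 [305.48635457 124.17705386]
0.135 [305.12677872 129.63733812]
0.125 [304.89034445 133.22096616]
0.115 [304.65650488 136.76008695]
0.11 [304.54054953 138.5131545 ]
(array([303.3376, 150.9254]), 43.28125)
0.068 [303.5482 153.5099]
0.073 [303.6587 151.8501]
0.078 [303.7698 150.18  ]
0.083 [303.8815 148.4996]
124 [122 122 122 127 127 130 129 104  70  65  64  63  98 129 130 130 128 129
 129 129]
125 [149 150 150 152 157 159 143 100  70  70  72  71  97 121 118 118 123 125
 128 129]
126 [190 191 193 189 191 190 160  91  70  73  73  71  98 138 147 146 149 154
 154 156]
127 [193 192 192 192 191 193 165  92  70  73  72  73 129 182 194 190 191 191
 192 191]
128 [192 193 191 192 192 193 165  93  70  71  70  77 142 193 196 193 190 188
 192 193]
129 [192 190 193 194 194 195 164  89  72  73  71  76 143 193 194 194 190 189
 190 191]
130 [193 192 195 195 194 194 162  85  72  74  71  80 146 194 194 192 191 191
 193 191]
131 [194 193 195 193 197 194 167 100  76  72  71  89 150 195 198 194 192 194
 194 193]
132 [193 192 193 193 193 194 183 139  87  73  82 123 175 195 197 196 196 196
 196 195]
133 [
[... 164 characters left out ...]
195]
135 [193 192 193 193 194 188 164 123  79  72  80 126 174 192 193 193 193 193
 193 194]
136 [191 192 191 193 192 182 142 105  87  72  73 108 165 190 192 193 194 194
 192 194]
137 [190 192 191 191 192 188 151  90  83  71  72 116 170 190 193 193 194 192
 191 191]
138 [189 189 190 191 193 194 166 103  71  70  99 151 184 193 192 193 190 189
 189 190]
139 [189 189 190 191 190 192 185 157 123 110 142 184 192 191 190 188 188 188
 187 187]
140 [190 191 191 192 191 193 193 186 177 170 181 195 194 190 190 187 187 185
 186 184]
141 [189 192 195 195 192 193 193 193 193 194 195 193 191 190 188 184 182 182
 181 183]
142 [188 191 192 195 193 193 193 195 194 194 193 192 190 189 188 185 180 177
 177 177]
```

View pics/z.png

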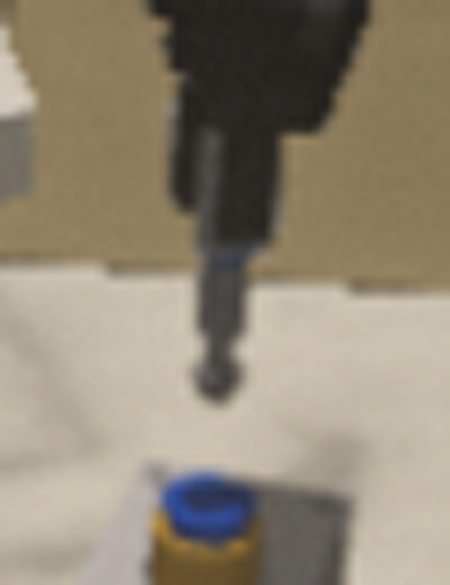

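Emit:
play_rows(moves=[{"slide": [-0.6,-0.8,1],"dr": [-0.1,0,0],"gripper": 10},{"slide": [-1.2,-1.6,3],"dr": [-0.2,-0.1,0],"gripper": 10},{"slide": [-1.2,-1.6,6],"dr": [-0.3,-0.1,0],"gripper": 10},{"slide": [-1.2,-1.6,10],"dr": [-0.3,-0.1,0],"gripper": 10},{"slide": [-1.2,-1.6,14],"dr": [-0.3,-0.1,0],"gripper": 10},{"slide": [-1.2,-1.6,18],"dr": [-0.3,-0.1,0],"gripper": 10},{"slide": [-1.2,-1.6,21],"dr": [-0.3,-0.1,0],"gripper": 10},{"slide": [-1.2,-1.6,24],"dr": [-0.3,-0.1,0],"gripper": 10},{"slide": [-1.2,-1.6,26],"dr": [-0.3,-0.1,0],"gripper": 10},{"slide": [-1.2,-1.6,27],"dr": [-0.3,-0.1,0],"gripper": 10},{"slide": [-1.2,-1.6,28],"dr": [-0.3,-0.1,0],"gripper": 10},{"slide": [-1.2,-1.6,28],"dr": [-0.3,-0.1,0],"gripper": 10}])

```text
clock: 7.92
tool_pos: [0.4435, -0.1373, 0.1345]
tcp_rot: [[0.353, -0.936, 0.001], [-0.936, -0.353, -0.001], [0.001, -0.001, -1.0]]
wrist_force: [-0.3, 0.9, -0.5]
opening: 0.0167
```

```bash
python3 - <<'E'
from h import *
s=sense();print(s["clock"],s["tool_pos"],s["wrist_force"],s["torque"])
p=camera("side")
k=cv2.resize(p["pixels"][95:170,275:335],None,fx=8,fy=8,interpolation=2)
q=camera("top");k2=cv2.resize(q["pixels"][195:270,360:400],None,fx=8,fy=8,interpolation=2)
cv2.imwrite("pics/z2.png",np.hstack([k,k2])[:,:,::-1])
E
```

```text
7.9167 [ 0.44347514 -0.13727933  0.13454543] [-0.26447929  0.94930008 -0.4693439 ] [-0.02821966 -0.0359118  -0.02000713]
```

View pics/z2.png

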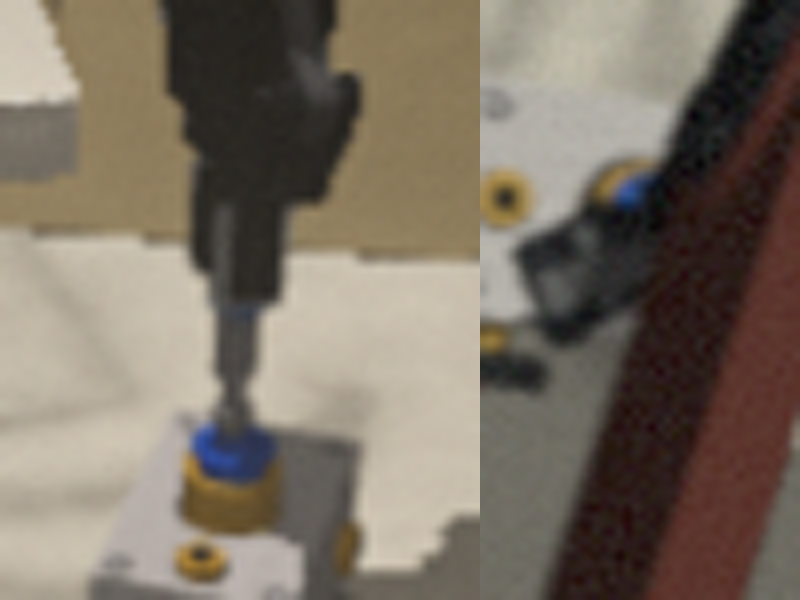

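Emit:
play_rows(moves=[{"slide": [0,0,1],"dr": [0,0,0],"gripper": 10},{"slide": [0,0,2],"dr": [0,0,0],"gripper": 10},{"slide": [0,0,3],"dr": [0,0,0],"gripper": 10},{"slide": [0,0,4],"dr": [0,0,0],"gripper": 10},{"slide": [0,0,5],"dr": [0,0,0],"gripper": 10},{"slide": [0,0,6],"dr": [0,0,0],"gripper": 10}])

```text
clock: 8.52
tool_pos: [0.4436, -0.1373, 0.1287]
tcp_rot: [[0.353, -0.936, 0.002], [-0.936, -0.353, -0.001], [0.002, -0.001, -1.0]]
wrist_force: [-0.0, 0.8, -0.8]
opening: 0.0165
```

Emit:
play_rows(moves=[{"slide": [0,0,1],"dr": [0,0,0],"gripper": 10},{"slide": [0,0,2],"dr": [0,0,0],"gripper": 10},{"slide": [0,0,3],"dr": [0,0,0],"gripper": 10},{"slide": [0,0,4],"dr": [0,0,0],"gripper": 10},{"slide": [0,0,5],"dr": [0,0,0],"gripper": 10}])

```text
clock: 8.93
tool_pos: [0.4429, -0.1367, 0.1232]
tcp_rot: [[0.353, -0.936, 0.0], [-0.936, -0.353, 0.0], [-0.0, -0.0, -1.0]]
wrist_force: [-2.0, 2.5, 1.2]
opening: 0.0167
```

Emit:
play_rows(moves=[{"slide": [-0.6,0.3,0],"dr": [0,0,0],"gripper": 10},{"slide": [-1.2,0.6,0],"dr": [0,0,0],"gripper": 10},{"slide": [-1.2,0.6,0.5],"dr": [0,0,0],"gripper": 10},{"slide": [-1.2,0.6,1],"dr": [0,0,0],"gripper": 10}])

```text
clock: 9.27
tool_pos: [0.4423, -0.1361, 0.1224]
tcp_rot: [[0.353, -0.936, 0.001], [-0.936, -0.353, -0.001], [0.001, -0.001, -1.0]]
wrist_force: [0.2, 0.9, -0.8]
opening: 0.0164
```

Lateral force is gone; continue down.

Emit:
play_rows(moves=[{"slide": [0,0,0.7],"dr": [0,0,0],"gripper": 10},{"slide": [0,0,1.4],"dr": [0,0,0],"gripper": 10},{"slide": [0,0,2.1],"dr": [0,0,0],"gripper": 10},{"slide": [0,0,2.8],"dr": [0,0,0],"gripper": 10},{"slide": [0,0,3.5],"dr": [0,0,0],"gripper": 10}])

```text
clock: 9.68
tool_pos: [0.4424, -0.1362, 0.1188]
tcp_rot: [[0.353, -0.936, 0.001], [-0.936, -0.353, -0.001], [0.001, -0.001, -1.0]]
wrist_force: [-0.2, 0.4, -0.2]
opening: 0.0165
```

Emit:
play_rows(moves=[{"slide": [0,0,0.7],"dr": [0,0,0],"gripper": 10},{"slide": [0,0,1.4],"dr": [0,0,0],"gripper": 10},{"slide": [0,0,2.1],"dr": [0,0,0],"gripper": 10},{"slide": [0,0,2.8],"dr": [0,0,0],"gripper": 10},{"slide": [0,0,3.5],"dr": [0,0,0],"gripper": 10}])

```text
clock: 10.1
tool_pos: [0.4424, -0.1362, 0.1152]
tcp_rot: [[0.353, -0.936, 0.001], [-0.936, -0.353, -0.001], [0.001, -0.001, -1.0]]
wrist_force: [-0.9, 0.4, -0.8]
opening: 0.0165
```

Emit:
play_rows(moves=[{"slide": [0,0,0.6],"dr": [0,0,0],"gripper": 10},{"slide": [0,0,1.2],"dr": [0,0,0],"gripper": 10},{"slide": [0,0,1.8],"dr": [0,0,0],"gripper": 10},{"slide": [0,0,2.4],"dr": [0,0,0],"gripper": 10},{"slide": [0,0,3],"dr": [0,0,0],"gripper": 10}])

```text
clock: 10.52
tool_pos: [0.4426, -0.1362, 0.1124]
tcp_rot: [[0.353, -0.936, 0.002], [-0.936, -0.353, -0.001], [0.001, -0.001, -1.0]]
wrist_force: [-0.5, -0.1, 0.9]
opening: 0.0165
```

Emit:
play_rows(moves=[{"slide": [0,0,0.5],"dr": [0,0,0],"gripper": 10},{"slide": [0,0,1],"dr": [0,0,0],"gripper": 10},{"slide": [0,0,1.5],"dr": [0,0,0],"gripper": 10},{"slide": [0,0,2],"dr": [0,0,0],"gripper": 10}])

```text
clock: 10.85
tool_pos: [0.4426, -0.1362, 0.1104]
tcp_rot: [[0.353, -0.936, 0.002], [-0.936, -0.353, -0.001], [0.001, -0.001, -1.0]]
wrist_force: [-0.1, 0.7, 0.2]
opening: 0.0163
```

Emit:
play_rows(moves=[{"slide": [0,0,0.5],"dr": [0,0,0],"gripper": 10},{"slide": [0,0,1],"dr": [0,0,0],"gripper": 10},{"slide": [0,0,1.5],"dr": [0,0,0],"gripper": 10},{"slide": [0,0,2],"dr": [0,0,0],"gripper": 10}])

```text
clock: 11.18
tool_pos: [0.4426, -0.1362, 0.1083]
tcp_rot: [[0.353, -0.936, 0.002], [-0.936, -0.353, -0.001], [0.001, -0.001, -1.0]]
wrist_force: [-0.6, -0.3, 0.7]
opening: 0.0166
```

Emit:
play_rows(moves=[{"slide": [0,0,0.5],"dr": [0,0,0],"gripper": 10},{"slide": [0,0,1],"dr": [0,0,0],"gripper": 10},{"slide": [0,0,1.5],"dr": [0,0,0],"gripper": 10},{"slide": [0,0,2],"dr": [0,0,0],"gripper": 10}])

```text
clock: 11.52
tool_pos: [0.4426, -0.1362, 0.1064]
tcp_rot: [[0.353, -0.936, 0.001], [-0.936, -0.353, -0.001], [0.001, -0.001, -1.0]]
wrist_force: [-0.8, 0.5, 2.6]
opening: 0.0168
```

Emit:
play_rows(moves=[{"slide": [0,0,0.5],"dr": [0,0,0],"gripper": 10},{"slide": [0,0,1],"dr": [0,0,0],"gripper": 10},{"slide": [0,0,1.5],"dr": [0,0,0],"gripper": 10},{"slide": [0,0,2],"dr": [0,0,0],"gripper": 10}])

```text
clock: 11.85
tool_pos: [0.4428, -0.1362, 0.1047]
tcp_rot: [[0.353, -0.936, 0.002], [-0.936, -0.353, -0.001], [0.001, -0.001, -1.0]]
wrist_force: [-2.2, 0.4, 4.7]
opening: 0.0165
```

Emit:
play_rows(moves=[{"slide": [-0.1,0.3,0.5],"dr": [0,0,0],"gripper": 10},{"slide": [-0.1,0.3,1],"dr": [0,0,0],"gripper": 10},{"slide": [-0.1,0.3,1.5],"dr": [0,0,0],"gripper": 10},{"slide": [-0.1,0.3,2],"dr": [0,0,0],"gripper": 10}])

```text
clock: 12.18
tool_pos: [0.4428, -0.1362, 0.1034]
tcp_rot: [[0.353, -0.936, 0.002], [-0.936, -0.353, -0.0], [0.001, -0.002, -1.0]]
wrist_force: [-2.1, 2.5, 6.1]
opening: 0.0167
```

Emit:
play_rows(moves=[{"slide": [-0.6,0.4,0.5],"dr": [0,0,0],"gripper": 10},{"slide": [-0.8,0.5,1],"dr": [0,0,0],"gripper": 10},{"slide": [-0.8,0.5,1.5],"dr": [0,0,0],"gripper": 10},{"slide": [-0.8,0.5,1.5],"dr": [0,0,0],"gripper": 10}])

```text
clock: 12.52
tool_pos: [0.4428, -0.1361, 0.1028]
tcp_rot: [[0.353, -0.936, 0.003], [-0.936, -0.353, -0.001], [0.003, -0.003, -1.0]]
wrist_force: [-1.9, 0.3, 7.0]
opening: 0.0161
```

Emit:
play_rows(moves=[{"slide": [-0.2,0.3,1],"dr": [0,0,0],"gripper": 10},{"slide": [-0.2,0.3,1.5],"dr": [0,0,0],"gripper": 10},{"slide": [-0.2,0.3,2],"dr": [0,0,0],"gripper": 10},{"slide": [-0.2,0.3,2],"dr": [0,0,0],"gripper": 10}])

```text
clock: 12.85
tool_pos: [0.4429, -0.1362, 0.102]
tcp_rot: [[0.353, -0.936, 0.004], [-0.936, -0.353, -0.001], [0.003, -0.003, -1.0]]
wrist_force: [-3.2, 1.8, 9.7]
opening: 0.0164
```

Emit:
play_rows(moves=[{"slide": [-0.4,0.4,1],"dr": [0,0,0],"gripper": 10},{"slide": [-0.8,0.8,1.4],"dr": [0,0,0],"gripper": 10},{"slide": [-0.8,0.8,1.8],"dr": [0,0,0],"gripper": 10},{"slide": [-0.8,0.8,2],"dr": [0,0,0],"gripper": 10},{"slide": [-0.8,0.8,2],"dr": [0,0,0],"gripper": 10}])

```text
clock: 13.27
tool_pos: [0.4428, -0.1361, 0.1015]
tcp_rot: [[0.353, -0.936, 0.005], [-0.936, -0.353, -0.002], [0.004, -0.004, -1.0]]
wrist_force: [-1.4, 0.7, 10.4]
opening: 0.0166
```

Emit:
play_rows(moves=[{"slide": [-0.4,0.4,1],"dr": [-0.2,0,0],"gripper": 10},{"slide": [-0.6,0.6,1.5],"dr": [-0.3,0,0],"gripper": 10},{"slide": [-0.6,0.6,2],"dr": [-0.3,0,0],"gripper": 10},{"slide": [-0.6,0.6,2.3],"dr": [-0.3,0,0],"gripper": 10},{"slide": [-0.6,0.6,2.3],"dr": [-0.3,0,0],"gripper": 10}])

```text
clock: 13.68
tool_pos: [0.443, -0.1361, 0.1009]
tcp_rot: [[0.353, -0.936, 0.002], [-0.936, -0.353, -0.004], [0.005, -0.0, -1.0]]
wrist_force: [-2.3, 2.2, 11.5]
opening: 0.0167
```

```bash
python3 - <<'E'
from h import *
s=sense();print(s["tool_pos"],s["wrist_force"],s["torque"])
from b import mask
p=camera("side")
print(mask(p,(304,151),10,"b"))
k=cv2.resize(p["pixels"][95:170,265:345],None,fx=8,fy=8,interpolation=2)
cv2.imwrite("pics/z3.png",k[:,:,::-1])
E
```

```text
[ 0.44303521 -0.13607031  0.10086442] [-2.29355337  2.16480591 11.51202351] [ 0.50684486  0.60005382 -0.0423685 ]
(array([303.3656, 151.466 ]), 35.28125)
```

View pics/z3.png

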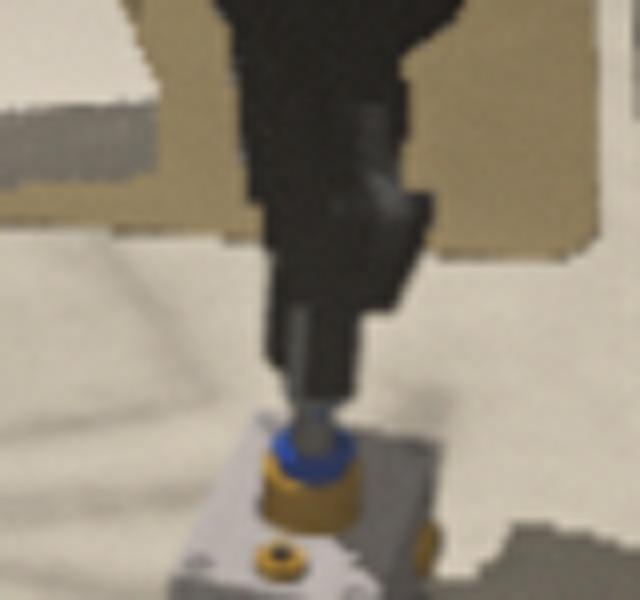

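Emit:
play_rows(moves=[{"slide": [-0.4,0.2,1],"dr": [-0.1,0.1,0],"gripper": 10},{"slide": [-0.6,0.3,1.8],"dr": [-0.1,0.2,0],"gripper": 10},{"slide": [-0.6,0.3,2.2],"dr": [-0.1,0.2,0],"gripper": 10},{"slide": [-0.6,0.3,2.4],"dr": [-0.1,0.2,0],"gripper": 10}])

```text
clock: 14.07
tool_pos: [0.4432, -0.1359, 0.1002]
tcp_rot: [[0.353, -0.936, 0.002], [-0.936, -0.353, -0.008], [0.009, 0.001, -1.0]]
wrist_force: [-2.8, 2.1, 12.4]
opening: 0.0161
```

Emit:
play_rows(moves=[{"slide": [-0.4,0.4,1],"dr": [0,-0.3,0],"gripper": 10},{"slide": [-0.6,0.6,1.8],"dr": [0,-0.5,0],"gripper": 10},{"slide": [-0.6,0.6,2.2],"dr": [0,-0.5,0],"gripper": 10},{"slide": [-0.6,0.6,2.4],"dr": [0,-0.5,0],"gripper": 10}])

```text
clock: 14.4
tool_pos: [0.4433, -0.1361, 0.1001]
tcp_rot: [[0.353, -0.936, -0.0], [-0.936, -0.353, -0.001], [0.001, 0.001, -1.0]]
wrist_force: [-5.6, 2.7, 16.2]
opening: 0.0168
```

Emit:
play_rows(moves=[{"slide": [-0.7,1.0,1],"dr": [0,0,0],"gripper": 10},{"slide": [-0.9,1.3,1.6],"dr": [0,0,0],"gripper": 10},{"slide": [-0.9,1.3,1.9],"dr": [0,0,0],"gripper": 10},{"slide": [-0.9,1.3,2.1],"dr": [0,0,0],"gripper": 10}])

```text
clock: 14.73
tool_pos: [0.4431, -0.1362, 0.1001]
tcp_rot: [[0.353, -0.936, 0.002], [-0.936, -0.353, -0.002], [0.002, -0.001, -1.0]]
wrist_force: [-2.9, 2.2, 13.4]
opening: 0.0165
```

Emit:
play_rows(moves=[{"slide": [-0.6,0.8,1.2],"dr": [0,0,0],"gripper": 10},{"slide": [-0.8,1,2],"dr": [0,0,0],"gripper": 10},{"slide": [-0.8,1,2.6],"dr": [0,0,0],"gripper": 10},{"slide": [-0.8,1,2.9],"dr": [0,0,0],"gripper": 10},{"slide": [-0.8,1,2.9],"dr": [0,0,0],"gripper": 10}])

```text
clock: 15.15
tool_pos: [0.4432, -0.1362, 0.1001]
tcp_rot: [[0.353, -0.936, 0.003], [-0.936, -0.353, -0.002], [0.003, -0.002, -1.0]]
wrist_force: [-4.2, 3.5, 18.0]
opening: 0.0162
```

Emit:
play_rows(moves=[{"slide": [0,0,0],"dr": [0,0,0],"gripper": 10},{"slide": [0,0,-0.7],"dr": [0,0,0],"gripper": 10},{"slide": [0,0,-1.4],"dr": [0,0,0],"gripper": 10},{"slide": [0,0,-2.1],"dr": [0,0,0],"gripper": 10},{"slide": [0,0,-2.8],"dr": [0,0,0],"gripper": 10},{"slide": [0,0,-3.5],"dr": [0,0,0],"gripper": 10}])

```text
clock: 15.65
tool_pos: [0.443, -0.1362, 0.1039]
tcp_rot: [[0.353, -0.936, 0.003], [-0.936, -0.353, -0.002], [0.003, -0.002, -1.0]]
wrist_force: [-3.0, 0.4, 4.4]
opening: 0.0167
```

Emit:
play_rows(moves=[{"slide": [0,0,-0.7],"dr": [0,0,0],"gripper": 10},{"slide": [0,0,-1.4],"dr": [0,0,0],"gripper": 10},{"slide": [0,0,-2.1],"dr": [0,0,0],"gripper": 10},{"slide": [0,0,-2.8],"dr": [0,0,0],"gripper": 10},{"slide": [0,0,-3.2],"dr": [0,0,0],"gripper": 10}])

```text
clock: 16.07
tool_pos: [0.4426, -0.1361, 0.1064]
tcp_rot: [[0.353, -0.936, 0.002], [-0.936, -0.353, -0.002], [0.003, -0.001, -1.0]]
wrist_force: [0.8, -0.2, -3.6]
opening: 0.0166
```

Emit:
play_rows(moves=[{"slide": [0,0,-0.7],"dr": [0,0,0],"gripper": 10},{"slide": [0,0,-1.4],"dr": [0,0,0],"gripper": 10},{"slide": [0,0,-2.1],"dr": [0,0,0],"gripper": 10},{"slide": [0,0,-2.8],"dr": [0,0,0],"gripper": 10},{"slide": [0,0,-3.1],"dr": [0,0,0],"gripper": 10},{"slide": [0,0,-3.1],"dr": [0,0,0],"gripper": 10},{"slide": [0,0,-3.1],"dr": [0,0,0],"gripper": 10},{"slide": [0,0,-3.1],"dr": [0,0,0],"gripper": 10},{"slide": [0,0,-3.1],"dr": [0,0,0],"gripper": 10}])

```text
clock: 16.82
tool_pos: [0.4423, -0.136, 0.1092]
tcp_rot: [[0.353, -0.936, 0.001], [-0.936, -0.353, -0.002], [0.002, -0.001, -1.0]]
wrist_force: [1.8, -0.8, -8.7]
opening: 0.0163
```

```bash
python3 - <<'E'
from h import *
from b import mask
s=sense();print(s["clock"],s["tool_pos"],s["wrist_force"])
p=camera("side");print(mask(p,(304,150),10,"b"))
k=cv2.resize(p["pixels"][95:170,265:345],None,fx=8,fy=8,interpolation=2)
cv2.imwrite("pics/z4.png",k[:,:,::-1])
E
```

```text
16.8167 [ 0.4423 -0.136   0.1092] [ 1.7884 -0.8334 -8.7405]
(array([303.4214, 150.4549]), 47.59375)
```

View pics/z4.png

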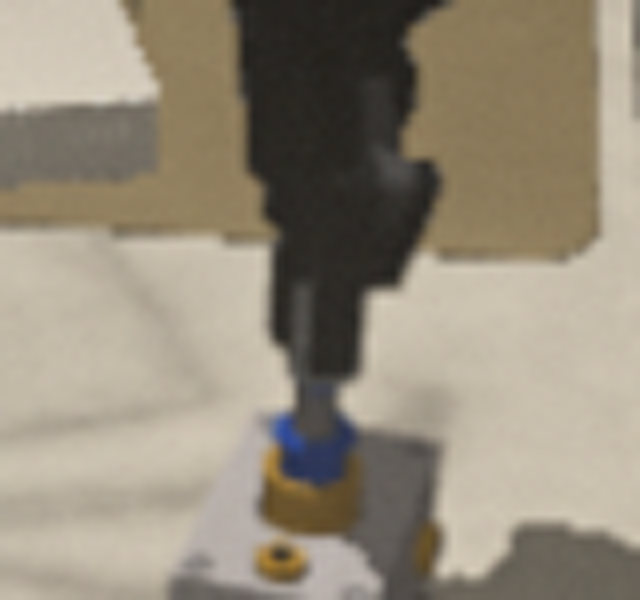

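The collar is drawn up: its blue wall is visible at about (315,455) in the crop, with an 8 N pull. I'll hold briefly, ease back to zero load, then let go.

Emit:
play_rows(moves=[{"slide": [0,0,-1],"dr": [0,0,0],"gripper": 10},{"slide": [0,0,-1],"dr": [0,0,0],"gripper": 10},{"slide": [0,0,-1],"dr": [0,0,0],"gripper": 10},{"slide": [0,0,0],"dr": [0,0,0],"gripper": 10},{"slide": [0,0,1],"dr": [0,0,0],"gripper": 10},{"slide": [0,0,2],"dr": [0,0,0],"gripper": 10},{"slide": [0,0,3],"dr": [0,0,0],"gripper": 10},{"slide": [0,0,3.8],"dr": [0,0,0],"gripper": 10},{"slide": [0,0,3.8],"dr": [0,0,0],"gripper": 10}])

```text
clock: 17.62
tool_pos: [0.4425, -0.136, 0.1061]
tcp_rot: [[0.353, -0.935, 0.001], [-0.935, -0.353, -0.002], [0.002, -0.001, -1.0]]
wrist_force: [-0.8, 0.5, -3.4]
opening: 0.0165
```

Emit:
play_rows(moves=[{"slide": [0,0,0.4],"dr": [0,0,0],"gripper": 10},{"slide": [0,0,0.8],"dr": [0,0,0],"gripper": 10},{"slide": [0,0,0.8],"dr": [0,0,0],"gripper": 16},{"slide": [0,0,0.8],"dr": [0,0,0],"gripper": 20},{"slide": [0,0,0.8],"dr": [0,0,0],"gripper": 26},{"slide": [0,0,0.8],"dr": [0,0,0],"gripper": 34},{"slide": [0,0,0.8],"dr": [0,0,0],"gripper": 42},{"slide": [0,0,0.8],"dr": [0,0,0],"gripper": 42},{"slide": [0,0,0.8],"dr": [0,0,0],"gripper": 42}])

```text
clock: 18.37
tool_pos: [0.4427, -0.1361, 0.1055]
tcp_rot: [[0.353, -0.936, 0.002], [-0.936, -0.353, -0.002], [0.002, -0.001, -1.0]]
wrist_force: [-0.2, 0.2, -0.2]
opening: 0.0425
```

Emit:
play_rows(moves=[{"slide": [0,0,-4],"dr": [0,0,0],"gripper": 42},{"slide": [0,0,-10],"dr": [0,0,0],"gripper": 42},{"slide": [0,0,-20],"dr": [0,0,0],"gripper": 42},{"slide": [0,0,-32],"dr": [0,0,0],"gripper": 42},{"slide": [0,0,-45],"dr": [0,0,0],"gripper": 42},{"slide": [0,0,-58],"dr": [0,0,0],"gripper": 42},{"slide": [0,0,-71],"dr": [0,0,0],"gripper": 42},{"slide": [0,0,-84],"dr": [0,0,0],"gripper": 42},{"slide": [0,0,-96],"dr": [0,0,0],"gripper": 42},{"slide": [0,0,-105],"dr": [0,0,0],"gripper": 42},{"slide": [0,0,-110],"dr": [0,0,0],"gripper": 42},{"slide": [0,0,-110],"dr": [0,0,0],"gripper": 42}])

```text
clock: 19.37
tool_pos: [0.4435, -0.1363, 0.2175]
tcp_rot: [[0.353, -0.936, 0.005], [-0.936, -0.353, -0.003], [0.005, -0.004, -1.0]]
wrist_force: [0.4, -1.2, -0.2]
opening: 0.042
```

```bash
python3 - <<'E'
from h import *
from b import mask
s=sense();print(s["clock"],s["tool_pos"],s["wrist_force"])
p=camera("side");print(mask(p,(274,207),13,"r"))
for r in place_of("nozzle_blue_grip",p)[:3]: print(r["score"],w(p,r["at"]))
a=cv2.resize(p["pixels"][95:170,275:335],(480,600),interpolation=2);b=cv2.resize(p["pixels"][185:260,240:280],(320,600),interpolation=2)
cv2.imwrite("pics/fin.png",np.hstack([a,b])[:,:,::-1])
E
```

```text
19.3667 [ 0.4435 -0.1363  0.2175] [ 0.4194 -1.2245 -0.1643]
(array([273.7777, 207.1506]), 98.34375)
0.8 [0.5565 0.251  0.0642]
0.62 [ 0.4409 -0.1376  0.1175]
0.56 [0.4943 0.2355 0.068 ]
```

View pics/fin.png

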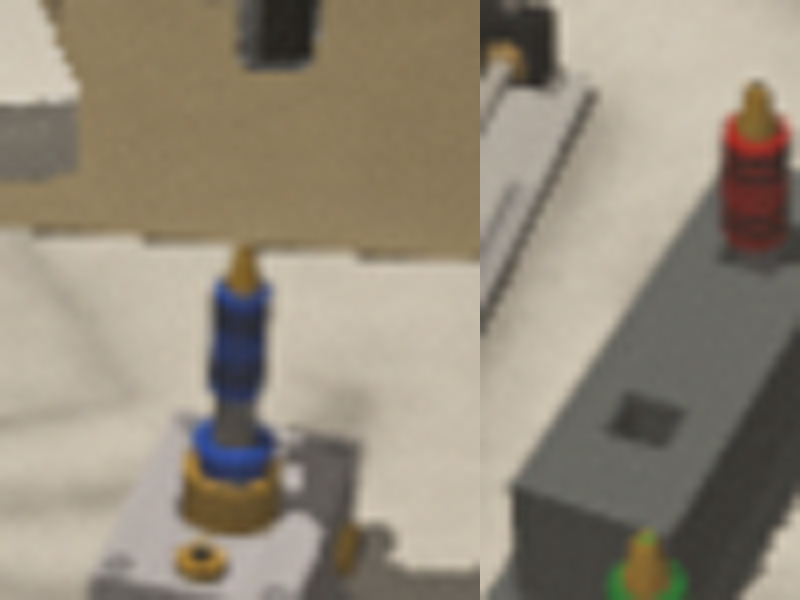

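The blue nozzle stands upright and free in the fitting at (240,330), with the collar slightly raised at (235,450). The red nozzle hasn't moved: (273.8,207.15) now against (273.8,207.14) at the start. Handing in.

```bash
python3 -c "
from bench import *
print(job_done())"
```

```text
the job is handed in; nothing more can be done
None
```

The blue nozzle is standing locked in the manifold's fitting, let go, and I handed the job in at about 19.4 s of the 48 s allowed. No verdict was reported, so this rests on my own checks.

- **Insertion:** I lifted the nozzle from the rack and pushed it down by feel until it stopped, with a peak push of about 18 N. I did not see the 3 N drop at the snap, because I only read the force at the end of each move. The tug is what proved the lock.
- **Tug:** I pulled up with about 8–9 N and held it for around half a second. The collar was visibly drawn up, roughly 5 mm judging by the picture. I then eased back to near zero load before letting go.
- **Last checks:**
  - The final picture shows the nozzle upright and free, with the collar slightly raised and the gripper well clear.
  - Its grip middle is about 61 mm above the block's top, under the 78 mm limit.
  - The red nozzle is at the same pixel as at the start.
- **Checks that disagreed or were not made:**
  - The two cameras differed by 2–3 mm in position. I fixed this by feel when the plug touched the rim.
  - In the last picture the position network ranked another spot, where one of the look-alikes stands, above the fitted nozzle.
  - I did not re-measure the screwdriver; the arm never went near it.

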